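# Put the stamp in its stand and lock the keeper over it

## Robot

A 6-joint arm with a two-finger parallel gripper is mounted at the origin on a cart in front of the work surface, level with it; the furniture and walls round the work are solid. World frame = base frame: x ahead of the robot, y to its left, z up, the work surface at z = 0. Lengths are in mm, angles in rad, forces in N, time in s.
With the tool pointing down it reaches from about 325 to 850 mm from the base axis. Payload 15.5 kg.
Tool frame: the origin (TCP) lies on the centre line of the jaws, within the pads' length; the fingertips stand 19 mm ahead of it and the grasp point (between the pads) is the TCP; z points along the fingers, y is the line along which they close (so a half turn about z gives the same grasp; the last joint's range is limited). The gripper opens to 91 mm and grips with 3 to 60 N. Pads are 32 mm wide; open, the fingers measure 118 mm over their backs; the gripper's body (76 mm by 178 mm) begins 60 mm behind the grasp point.
Start: joints at [-1.218, 0.494, 1.345, -0, 1.302, -0.096], TCP at [270.616, -563.377, 204.115] pointing down, gripper open.
Joint ranges: [-2.91, 2.91], [-0.82, 2.16], [0.22, 2.67], [-1.22, 4.37], [0.12, 2.79], [-3.08, 3.08]. Speed limits (rad/s): [1.89, 1.89, 2.57, 3.01, 3.01, 3.01].

## Interface

Orientations are given as a rotation vector (axis times angle).
In Python, from rig import ctrl gives the robot as it stands. The module is installed in compiled form; this text tells all that it offers. Calls block until the motion is done:
- ctrl.reach(position, orientation): joint-space move of the TCP to a pose.
- ctrl.line_to(position, rate=150, rot=None, force_limit=None): straight line of the TCP; rot=None keeps the orientation; rate is the mean speed in mm/s. With force_limit (N) it stops when the force on the tool has changed by that much, and returns True; else False.
- ctrl.movej(angles): joint-space move.
- ctrl.command_gripper(opening, effort=None): finger opening in mm; effort is the grip in N (None keeps the last); returns when the fingers have stopped.
- ctrl.dwell(seconds).
- ctrl.solve_ik(position, orientation): joint angles nearest the present ones, or None.
- ctrl.get_obs(): the state.
- ctrl.camera(name): name is "side" or "top" or "wrist"; returns the picture (420x560x3 uint8, red, green, blue); there is no depth.
- ctrl.camera_params(name): a dict with "vertical_fov" (degrees; the focal length in pixels is half the picture's height over the tangent of half this angle, whatever the lens; pixels are square), "cx", "cy" (the principal point, pixels), "position" and "orientation" of the camera in the world. Camera axes: x right, y down, z forward; pixel columns grow to the right and rows downward; lengths in mm; the calibration is good to about 2 mm. A picture is of the moment at which its call begins: read the wrist's pose just before it. camera_params takes no time and is no camera call; for the wrist camera it gives the pose at the moment of the call.
A pose or a line that the arm cannot do raises ctrl.MotionError and nothing moves.
- ctrl.job_done(): hands the job in; it is judged then, once.
The state is a dict: "t": time; "joints": joint angles; "dq": joint speeds; "joint_efforts": joint torques, N m; "tool_pos": TCP position; "orientation": TCP orientation; "wrist_force": force on the tool from outside, world axes, zero at the start; "torque": the same for the moment, N m; "grip_width": finger opening in mm; "grip_force": force on a finger pad.
Only numpy, scipy, OpenCV 4.12 (cv2) and the standard library are available. Lean on these libraries where they do the work, as an engineer would, in place of code of your own. Each camera call takes 0.05 s, during which the arm holds its last target. There are 200 camera calls.

## Task

Stand the wooden rubber stamp upright in the rest of the grey stamp stand, then lock it in: pull the red knob up, turn it clockwise (seen from above) until the keeper arm lies over the foot of the stamp, and push the knob fully home in its locking slot. The slot has to be felt for; then let go. Leave the other things on the desk where they are.

Things in the scene. Friction and masses are not known exactly. Their poses are not given: they have to be found in the camera images.
- rubber_stamp: Wooden rubber stamp standing upright, 71 mm tall, 60 g. Origin at the centre of its underside, z up. Foot 24 mm (its x) by 58 mm (its y), 16 mm high. Above it, on the middle of the foot, a neck 16 mm across up to z = 34 mm and a round turned grip 26 mm across from z = 34 to 71 mm: grasp it there from above. A picture frame 160 mm tall stands 0.1 m or more to its left: come from above.
- stand: Grey stamp stand, fixed to the desk: a plate 70 mm (x) by 190 mm (y) with round ends, 8 mm thick. Origin at the centre of its underside. At its +y end is the rest, at its -y end the dark steel round post, 66 mm across, axis at local (0, -50 mm), that carries the red knob.
- rest (a point): Centre of the floor of the rest, at local (0, 45 mm, 8 mm) of the stand: a recess with a black floor, 33 mm (stand x) by 64 mm (stand y), with a rim 4 mm thick that rises 7 mm above the floor. The stamp's foot stands in it with its long side along the stand's y, either way round.
- post (a point): Point on the knob's axis at the top of the dark steel post (25 mm above the desk). A fixed ring hidden in the post holds a tab under the knob. It has one locking slot, unseen, at a knob turn between 2.18 and 2.62 rad, differently each time; the tab enters within about 0.08 rad of it. Feel for it: press the knob down lightly (5 to 8 N) at angles a little apart, or while turning, until it drops in.
- knob_grip (a point): Point on the knob's axis inside its red grip bar, 10 mm below the bar's top; 65 mm above the desk when the knob is home, and it rises with it. The bar is 46 mm long, 15 mm thick, 34 mm tall and stands on a black skirt 62 mm across (24 mm below this point): pinch its thickness from above. The bar lies in line with the steel keeper arm; both turn with the knob.
- keeper_tip (a point): Middle of the outer end of the keeper arm, 74 mm from the knob's axis; the arm points from the axis to here. The arm is 6 mm thick, with a crossbar 36 mm wide at its end. Knob home: its underside is 27 mm above the desk, 3 mm above the foot of a stamp in the rest. Over the foot it ends 21 mm short of the centre of the rest, clear of the stamp's grip.
- knob_lift (a joint): Pull of the knob, m: 0 = pushed home, 0.014 = fully out. No spring: 3 to 5 N moves it and it stays where it is left, so it can be let go and regrasped. Below 8 mm its tab is caught in the ring; above 9 mm it turns freely. Over the solid ring it cannot be pushed below about 8 mm; over the locking slot it goes down to 0.
- knob (a joint): Turn of the knob, rad, growing clockwise seen from above. It starts parked within 0.1 of 0 and home, the arm pointing away from the rest, with only some play until pulled. At 2.4 the arm lies along the stand's +y, over the middle of the stamp's foot. It needs about 0.04 N m, stays where it is left and stops at 2.8.
- highlighter: Yellow highlighter lying on the desk, 128 mm long, a bystander.
- stapler: Black stapler, 135 by 36 by 50 mm, a bystander.
- clips_box: Small red box, 45 by 70 by 20 mm, a bystander.
- glue_stick: White and yellow glue stick standing upright, 27 mm across, 92 mm tall, a bystander.

How it is judged:
By the outcome, as a careful person would: the job done as asked, in the order asked, and still so for the second after the job is handed in, with the robot touching nothing.
It also fails if it takes over 61 s, if anything falls off the work surface, if the arm or the gripper's body presses on something with over 40 N, if the wrist force passes 120 N, or if a joint passes its speed limit or range.

## Working session

There is one attempt and no reset: what is moved stays moved. The work goes in short steps, each a Python script; the robot and the scene stay as the last script left them, time stands still between calls to the robot, and variables do not carry over. Pictures are saved under pics/ and viewed, at most 11 in all, crops included, and the job is handed in when it is done.

```bash
mkdir -p pics; python3 - <<'E'
from rig import ctrl
import cv2
for n in("side","top"):
    cv2.imwrite(f"pics/{n}0.png",ctrl.camera(n)[:,:,::-1]); print(n,ctrl.camera_params(n))
o=ctrl.get_obs();print(o)
E
```

```text
side {'vertical_fov': 57.06044672630367, 'cx': 277.7572255767934, 'cy': 209.40163977410546, 'position': array([368.91681007, 738.6486132 , 353.84182571]), 'orientation': array([-0.18481452,  2.46840319, -1.75427859])}
top {'vertical_fov': 43.80539036532077, 'cx': 286.03551918049635, 'cy': 211.95099407191447, 'position': array([ 385.28515786,  -45.64407346, 1362.2708492 ]), 'orientation': array([-2.17037041,  2.16816443, -0.08968229])}
{'t': 0.1, 'joints': array([-1.21847512e+00,  4.94104754e-01,  1.34605213e+00,  5.03726512e-06,
        1.30249817e+00, -9.54718647e-02]), 'dq': array([ 6.42280637e-04, -8.01384197e-04, -2.74754904e-03, -5.42066559e-06,
        5.49750273e-04,  1.20332918e-03]), 'joint_efforts': array([ 1.99769653e-03, -8.80240273e+01, -3.82541585e+01,  7.10602803e-02,
        4.83200827e-02, -7.15391275e-05]), 'tool_pos': array([ 270.51240057, -563.04537061,  203.61379881]), 'orientation': array([-3.06215006e+00, -6.97293499e-01,  2.06095193e-04]), 'wrist_force': array([ 0.23029039,  0.28228676, -0.21949504]), 'torque': array([ 0.02364313, -0.00505992,  0.01758286]), 'grip_force': 0.0, 'grip_width': 91.10447740564582}
```

View pics/top0.png

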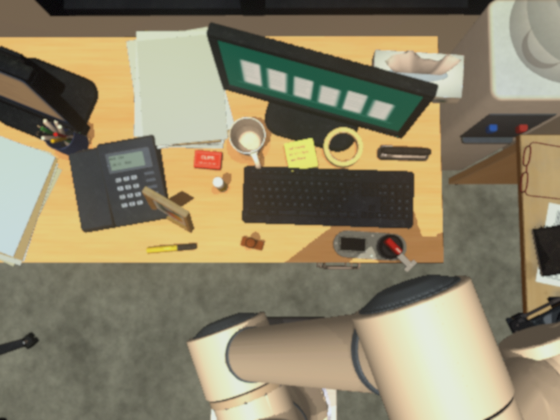

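View pics/side0.png

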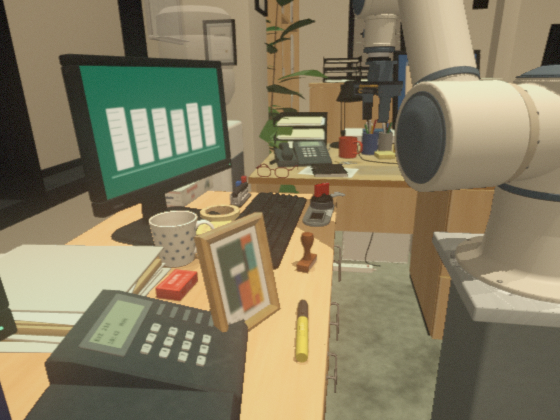

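The top view shows the stamp at (252,242), the rest (dark recess) at (353,244), the knob's bar at (393,246) and the keeper tip at (408,265). The picture frame is at (170,208). I'll crop it enlarged and project these points.

```bash
cat > h.py <<'E'
import numpy as np,cv2
from scipy.spatial.transform import Rotation as R
from rig import ctrl
def ray(p,uv,z):
    f=210/np.tan(np.radians(p['vertical_fov']/2)); uv=np.atleast_2d(uv).astype(float)
    d=np.c_[(uv[:,0]-p['cx'])/f,(uv[:,1]-p['cy'])/f,np.ones(len(uv))]@R.from_rotvec(p['orientation']).as_matrix().T
    return p['position']+d*((z-p['position'][2])/d[:,2])[:,None]
def down(a): # tool z down, tool y (closing line) along world angle a
    y=np.array([np.cos(a),np.sin(a),0]);z=np.array([0,0,-1.]);x=np.cross(y,z)
    return R.from_matrix(np.c_[x,y,z]).as_rotvec()
def snap(n,f):
    p=ctrl.camera_params(n);im=ctrl.camera(n)[:,:,::-1].copy();cv2.imwrite(f"pics/{f}.png",im);return p,im
E
python3 - <<'E'
from h import *
p=ctrl.camera_params("top");im=cv2.imread("pics/top0.png")
for n,uv,z in [("stamp",(252,242),10),("rest",(353,244),8),("knob",(393,246),65),("post",(390,246),25),("tip",(408,265),30),("plate l",(334,243),8),("plate r",(405,248),8),("frame",(170,208),80)]: print(n,ray(p,uv,z).round(0))
cv2.imwrite("pics/c.png",cv2.resize(im[215:285,230:430],(800,280),interpolation=cv2.INTER_CUBIC))
print(ctrl.camera_params("wrist"))
E
```

```text
stamp [[433.  56.  10.]]
rest [[ 428. -205.    8.]]
knob [[ 421. -297.   65.]]
post [[ 422. -298.   25.]]
tip [[ 374. -341.   30.]]
plate l [[ 430. -156.    8.]]
plate r [[ 418. -339.    8.]]
frame [[514. 254.  80.]]
{'vertical_fov': 64.49955629881187, 'cx': 283.3224614009931, 'cy': 206.51322864852358, 'position': array([ 346.41285474, -526.8766849 ,  383.48406575]), 'orientation': array([ 2.43926086, -1.5332507 , -0.23266241])}
```

View pics/c.png

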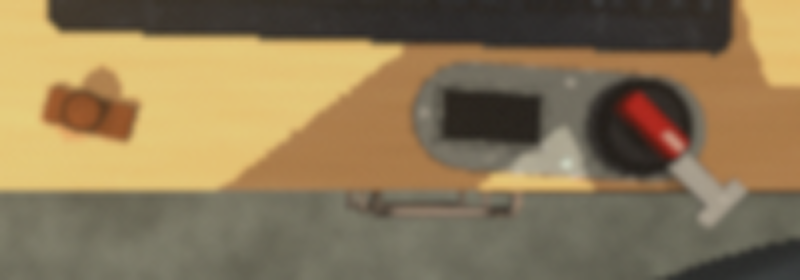

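```bash
python3 - <<'E'
from h import *
ctrl.reach([424,-290,240],down(0.)); o=ctrl.get_obs();print(o['t'],o['tool_pos'],o['joints'])
p,a=snap("wrist","w1");print(p['position'],R.from_rotvec(p['orientation']).as_matrix()[:,2])
ctrl.reach([433,30,240],down(0.)); o=ctrl.get_obs();print(o['t'],o['tool_pos'],o['joints'])
p2,b=snap("wrist","w2");print(p2)
import pickle;pickle.dump((p,p2),open("p.pkl","wb"))
cv2.imwrite("pics/w12.png",cv2.resize(np.vstack([a,b]),(400,600)))
E
```

```text
1.3 [ 423.86793613 -290.88228939  239.92268524] [-7.17442585e-01  3.00773196e-01  1.56399279e+00 -2.90095488e-04
  1.27663758e+00 -7.15274187e-01]
[ 424.51702073 -207.0346153   419.76066237] [-7.70782125e-04 -2.93450944e-01 -9.55973823e-01]
2.5667 [433.44972266  29.1352592  240.01130498] [-7.02859180e-02  1.82631750e-01  1.73330693e+00 -2.82486874e-04
  1.22537268e+00 -6.93513357e-02]
{'vertical_fov': 64.49955629881187, 'cx': 283.3224614009931, 'cy': 206.51322864852358, 'position': array([433.95432734, 112.96209599, 419.86990603]), 'orientation': array([ 2.84378397e+00, -6.53781773e-04, -1.09570762e-04])}
```

View pics/w12.png

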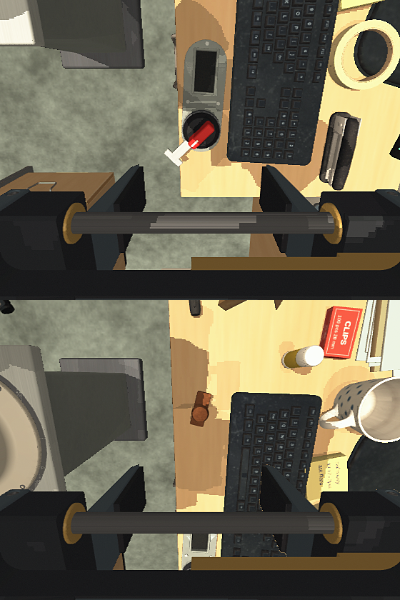

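The wrist pictures show the rest at about (287,98) and the knob at (285,182) in w1, and the stamp at (281,152) in w2, measured in the original pixels. Next come enlarged crops and masks.

```bash
python3 - <<'E'
from h import *
import pickle;p,p2=pickle.load(open("p.pkl","rb"))
a=cv2.imread("pics/w1.png");b=cv2.imread("pics/w2.png")
def rect(m,off,z,p,name):
    m=cv2.morphologyEx(m.astype(np.uint8),cv2.MORPH_OPEN,np.ones((3,3)))
    c=max(cv2.findContours(m,0,1)[0],key=cv2.contourArea)[:,0]+off
    w=ray(p,c,z)[:,:2].astype(np.float32); r=cv2.minAreaRect(w); print(name,c.min(0),c.max(0),r,cv2.minEnclosingCircle(w))
A=a[40:240,220:340];B=b[120:190,250:310]
rect(A[:100].max(2)<60,(220,40),8,p,"rest floor")
h=cv2.cvtColor(A,cv2.COLOR_BGR2HSV)
rect((((h[...,0]<8)|(h[...,0]>172))&(h[...,1]>180)&(h[...,2]>100)),(220,40),75,p,"knob bar")
h=cv2.cvtColor(B,cv2.COLOR_BGR2HSV)
print(h[35,31],h[5,5],h[22,32],h[18,40])
cv2.imwrite("pics/c2.png",np.hstack([cv2.resize(A,(360,600),interpolation=2),cv2.resize(B,(420,490),interpolation=2)[:,:420] if 0 else cv2.copyMakeBorder(cv2.resize(B,(420,490),interpolation=2),0,110,0,0,0)]))
E
```

```text
rest floor [272  71] [303 129] ((428.4536437988281, -202.61111450195312), (64.66372680664062, 33.432376861572266), 86.18489837646484) ((428.9027099609375, -202.29928588867188), 35.79940414428711)
knob bar [264 174] [299 208] ((421.0626220703125, -294.1280212402344), (44.605613708496094, 17.91402816772461), 44.13011169433594) ((422.6532897949219, -296.0343017578125), 22.53366470336914)
[ 12 174 139] [ 16 122 167] [ 11 172  89] [ 12 171 158]
```

View pics/c2.png

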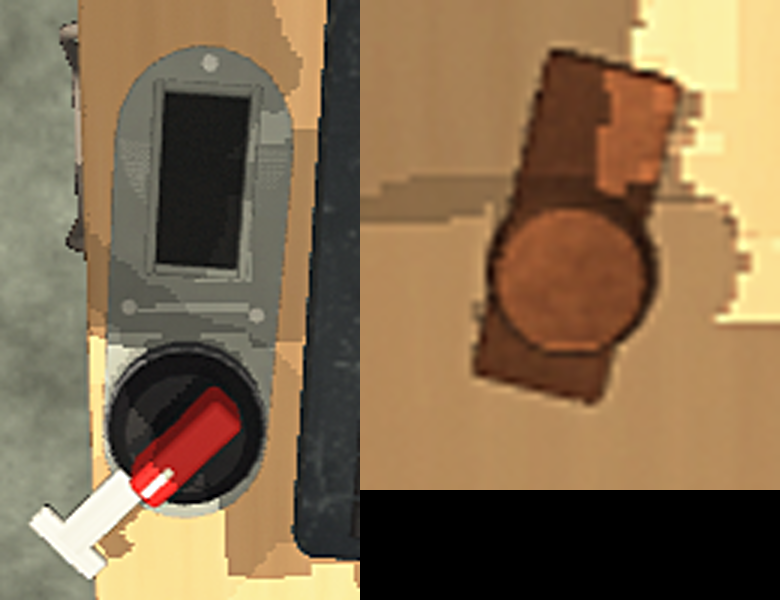

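```bash
python3 - <<'E'
from h import *
import pickle;p,p2=pickle.load(open("p.pkl","rb"))
px=lambda x,y:(250+(x-360)/7-.5,120+y/7-.5)
print(ray(p2,px(570,280),71))
c=[px(548,50),px(683,82),px(600,403),px(475,375)]
for z in(8,16):
  w=ray(p2,c,z)[:,:2]; print(w.round(1),w.mean(0))
  for i,j in((3,0),(2,1),(3,2),(0,1)):
    d=w[j]-w[i];print(np.linalg.norm(d),np.degrees(np.arctan2(d[1],d[0])))
E
```

```text
[[429.90905932  57.56336531  71.        ]]
[[425.5  87.3]
 [448.8  81.9]
 [434.5  25.4]
 [412.1  30.5]] [430.23912339  56.2473913 ]
58.37138346527328 76.65758498643739
58.31416718741245 75.74939853135038
23.00168101945857 -12.875602053387647
23.925523099672425 -13.048192770687036
[[425.7  87.8]
 [448.6  82.5]
 [434.5  27.1]
 [412.5  32.1]] [430.31128606  57.34899554]
57.23760053797072 76.65758498643741
57.181495606717604 75.74939853135044
22.554905361748858 -12.875602053387635
23.460803094649183 -13.048192770687061
```

```bash
python3 - <<'E'
from h import *
a=np.radians(-13.2);b=np.radians(-3.8)
ctrl.command_gripper(70)
ctrl.reach([430,57.4,140],down(a)); print(ctrl.line_to([430,57.4,54],rate=120,force_limit=8))
ctrl.command_gripper(10,20);o=ctrl.get_obs();print(o['t'],o['tool_pos'],o['grip_width'],o['grip_force'])
ctrl.line_to([430,57.4,115],rate=120)
ctrl.reach([428.5,-202.6,115],down(b))
ctrl.line_to([428.5,-202.6,82],rate=80)
o=ctrl.get_obs();print(o['t'],o['tool_pos'],o['grip_width'],o['wrist_force'])
p,w=snap("wrist","w3");_,s=snap("side","s3")
cv2.imwrite("pics/c3.png",np.hstack([w[150:420,100:460],cv2.resize(s[150:270,270:390],(270,270),interpolation=2)]))
E
```

```text
False
5.3167 [429.98035223  57.41674663  53.97294353] 20.837296231678213 19.385159220546484
7.5583 [ 428.63861939 -202.21700972   82.06495757] 20.994294817769656 [-0.47501782 -0.30157102 -0.67818336]
```

View pics/c3.png

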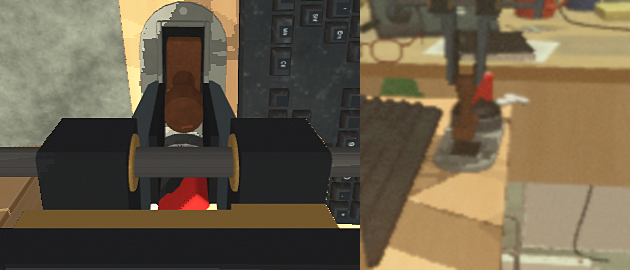

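The stamp is held upright above the rest and in line with it (foot at about (282,220) in the full wrist picture), so I'll lower it.

```bash
python3 - <<'E'
from h import *
b=np.radians(-3.8)
print(ctrl.line_to([428.5,-202.6,60],rate=30,force_limit=6))
o=ctrl.get_obs();print(o['t'],o['tool_pos'],o['wrist_force'],o['torque'])
ctrl.command_gripper(60)
ctrl.line_to([428.5,-202.6,150],rate=150)
ctrl.reach([422.2,-320,200],down(b))
p,w=snap("wrist","w4");print(ctrl.get_obs()['t'])
h=cv2.cvtColor(w,cv2.COLOR_BGR2HSV)
import pickle;pickle.dump(p,open("p4.pkl","wb"))
cv2.imwrite("pics/c4.png",cv2.resize(w[:230,200:380],(470,600),interpolation=2))
E
```

```text
True
8.3083 [ 428.33908211 -202.52561294   61.60479812] [-0.75441609  1.53736961 11.37331501] [ 0.10128623  0.15825278 -0.10713581]
10.4167
```

View pics/c4.png

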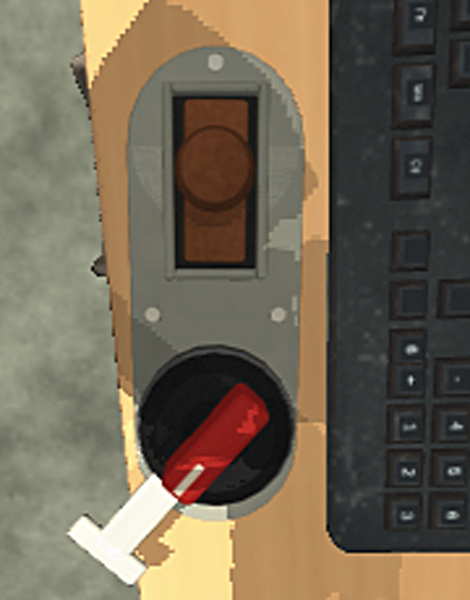

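The stamp is standing in the rest and TCP z matched the expected 62. The bar points at about 44° and the axis is at (422,-297). On to the knob.

```bash
cat > k.py <<'E'
from h import *
C=np.array([422.2,-297.3]); A0=np.radians(86.18+137.5-90-180) # closing angle at knob=0
def P(z):return [C[0],C[1],z]
def st(m=''):
    o=ctrl.get_obs();print(m,round(o['t'],2),o['tool_pos'].round(1),o['wrist_force'].round(1),o['torque'].round(2),round(o['grip_width'],1));return o
E
python3 - <<'E'
from k import *
ctrl.command_gripper(45)
ctrl.reach(P(130),down(A0)); print(ctrl.line_to(P(65),rate=100,force_limit=8)); st()
ctrl.command_gripper(5,30); st('grip')
ctrl.line_to(P(77),rate=40,force_limit=30); st('up')
q=0
for q in (.3,.6): ctrl.line_to(P(77),rot=down(A0-q),rate=60); o=st(q)
print(o['joints'])
snap("top","t5");p,w=snap("wrist","w5")
cv2.imwrite("pics/c5.png",w)
E
```

```text
False
 12.45 [ 422.5 -297.5   65.4] [-0.4  0.4 -0.7] [ 0.02 -0.03 -0.  ] 45.0
grip 13.21 [ 422.2 -297.3   65. ] [-0.3 -0.3  0.8] [-0.01  0.01 -0.01] 4.8
up 13.66 [ 422.3 -297.4   77.3] [-0.1 -0.1  0.4] [-0.01 -0.03  0.01] 5.0
0.3 14.11 [ 422.1 -297.2   76.8] [-0.2 -0.5 -0.3] [-0.04  0.02  0.05] 5.3
0.6 14.56 [ 422.2 -297.2   77. ] [ 1.2 -0.7 -0.2] [-0.01 -0.05  0.03] 5.4
[-7.29204693e-01  5.13951209e-01  1.75255143e+00  4.02585795e-05
  8.75220553e-01  6.74115987e-01]
```

View pics/c5.png

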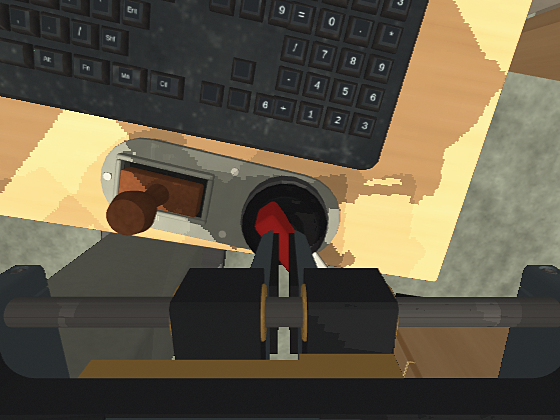

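```bash
python3 - <<'E'
from k import *
o=st();print(o['grip_force'])
p,s=snap("side","s5")
t=cv2.imread("pics/t5.png");w=cv2.imread("pics/w5.png")
cv2.imwrite("pics/c6.png",np.hstack([cv2.resize(s[165:235,290:360],(280,280),interpolation=2),cv2.resize(t[215:285,350:430],(320,280),interpolation=2),cv2.resize(w[190:290,230:300],(196,280),interpolation=2)]))
E
```

```text
14.66 [ 422.2 -297.3   77. ] [-0.2 -0.5 -0.6] [-0.05  0.02  0.02] 5.0
0.0
```

View pics/c6.png

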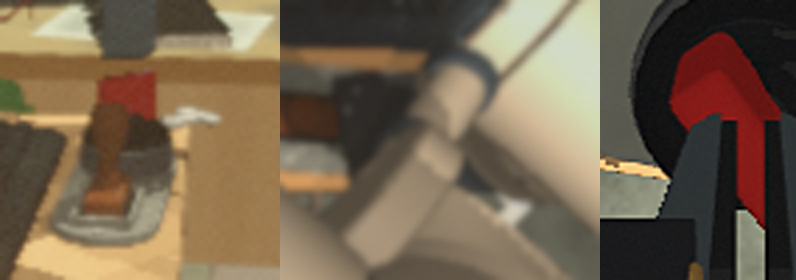

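The side crop shows the closed fingers above the red bar and the grip force is 0, so the bar was not gripped. I'll probe the bar's top with the closed fingertips to find their true height.

```bash
python3 - <<'E'
from k import *
print(ctrl.line_to(P(40),rate=25,force_limit=5)); st()
E
```

```text
True
 15.47 [ 422.5 -297.5   62.3] [-2.4  2.5 11.2] [ 0.32  0.43 -0.02] 4.8
```

```bash
python3 - <<'E'
from k import *
p=ctrl.camera_params("side")
for v in (180,183,173):
    r=ray(p,(322,v),0)[0]-p['position'];k=(-297-p['position'][1])/r[1];print(v,p['position']+k*r)
ctrl.line_to(P(90),rate=100);ctrl.command_gripper(45)
ctrl.line_to(P(90),rot=down(A0),rate=60)
print(ctrl.line_to(P(34),rate=50,force_limit=6)); st('down')
o=ctrl.get_obs()
ctrl.line_to([C[0],C[1],o['tool_pos'][2]+2],rate=30)
ctrl.command_gripper(5,10); o=st('grip');print(o['grip_force'])
E
```

```text
180 [ 419.32241598 -297.           80.25391081]
183 [ 419.1500482  -297.           71.72715185]
173 [ 419.72114818 -297.           99.97855643]
False
down 18.68 [ 422.4 -297.5   34.3] [ 0.3  0.6 -0.2] [-0.01 -0.03  0.03] 45.0
grip 19.49 [ 422.2 -297.3   36.3] [0.  0.8 1.6] [0.1  0.1  0.02] 15.1
11.997920877474826
```

The bar is now gripped, with a 15.1 mm opening. The fingertips are about 32 mm shorter than the stated tool frame. Next: lift, turn and feel for the slot.

```bash
python3 - <<'E'
from k import *
ctrl.command_gripper(5,35); z0=36.3
print(ctrl.line_to(P(z0+11.5),rate=30,force_limit=40)); o=st('up');print(o['grip_force'])
for q in (.3,.6,.9,1.2,1.5,1.8,2.1):
    ctrl.line_to(P(z0+11.5),rot=down(A0-q),rate=60); o=st(q)
    if np.linalg.norm(o['wrist_force'])>20: print("high");break
print(o['joints'])
for n in("wrist",): p,w=snap(n,"w7")
cv2.imwrite("pics/c7.png",w)
E
```

```text
False
up 20.24 [ 422.2 -297.3   48.1] [0.1 0.9 2.3] [0.15 0.05 0.03] 15.0
37.38436506508151
0.3 20.69 [ 422.3 -297.5   47.9] [-0.  -0.7  1.4] [-0.18  0.07 -0.01] 14.7
0.6 21.14 [ 422.4 -297.7   47.9] [ 0.3 -4.5  0.7] [-0.75  0.02 -0.08] 15.0
0.9 21.59 [ 422.4 -297.9   47.9] [-0.6 -6.1  0.3] [-1.22  0.19 -0.03] 15.3
1.2 22.04 [ 422.4 -298.1   47.9] [-1.8 -7.6 -0.4] [-1.6   0.41 -0.01] 15.1
1.5 22.49 [ 422.3 -298.3   47.9] [-4.3 -8.9 -0.7] [-2.01  0.77 -0.1 ] 14.6
1.8 22.94 [ 422.1 -298.4   47.9] [ -5.5 -10.   -0.1] [-2.32  1.17 -0.04] 14.9
2.1 23.39 [ 421.9 -298.5   47.9] [ -7.4 -11.6   0.2] [-2.48  1.49 -0.07] 14.7
[-7.30250663e-01  5.61435464e-01  1.77522107e+00 -2.14897595e-03
  8.04024865e-01  2.17564717e+00]
```

View pics/c7.png

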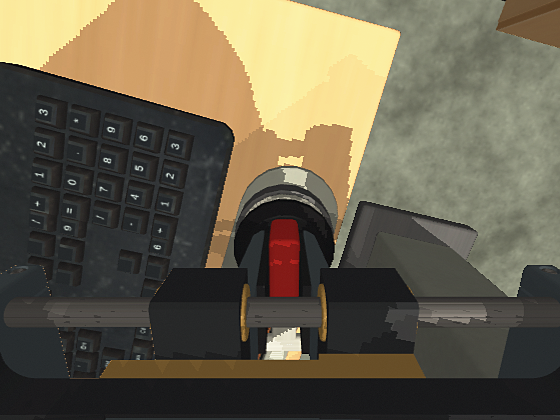

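The knob has turned with the bar and the arm is nearing the stamp. A regrip will relieve the side load, and then I'll feel for the slot.

```bash
python3 - <<'E'
from k import *
z0=36.3;q=2.12
ctrl.command_gripper(30)
ctrl.line_to(P(z0+11.5),rot=down(A0-q),rate=60);ctrl.command_gripper(5,35);st('regrip')
while q<2.7:
    ctrl.line_to(P(z0+10.2),rot=down(A0-q),rate=60)
    hit=ctrl.line_to(P(z0+3),rate=20,force_limit=8); o=st(f'{q:.2f} {hit}')
    if o['tool_pos'][2]<z0+5.5: print("IN");break
    q+=.07
E
```

```text
regrip 24.52 [ 421.7 -297.3   47.7] [-4.9 -1.5  0.9] [-0.32  1.02  0.02] 14.6
2.12 True 25.03 [ 421.5 -297.4   43.8] [-2.3 -2.6  7.4] [-0.01  0.43  0.  ] 14.7
2.19 True 25.56 [ 421.5 -297.4   43.2] [-1.5 -1.   5.9] [ 0.1   0.31 -0.08] 15.0
2.26 False 26.32 [ 421.7 -297.2   39. ] [-4.2 -3.1 -3.6] [-0.52  0.8  -0.04] 14.8
IN
```

```bash
python3 - <<'E'
from k import *
z0=36.3
print(ctrl.line_to(P(z0-4),rate=20,force_limit=18)); st('home')
ctrl.command_gripper(40); st('rel')
ctrl.line_to(P(140),rate=120)
ctrl.reach([422,-330,210],down(np.radians(-3.8)))
p,w=snap("wrist","w8");_,s=snap("side","s8");st()
cv2.imwrite("pics/c8.png",np.hstack([cv2.resize(w[:240,190:390],(420,504),interpolation=2),cv2.resize(s[165:235,285:335],(360,504),interpolation=2)]))
E
```

```text
True
home 26.6 [ 421.5 -297.4   36. ] [-2.5 -0.8 12.5] [ 0.2   0.52 -0.04] 14.7
rel 27.18 [ 421.3 -297.    35.3] [ 0.2 -0.8  0.4] [ 0.13 -0.03  0.03] 40.3
 30.98 [ 422. -330.  210.] [ 0.5 -0.2 -0.2] [-0.03 -0.12  0.  ] 39.7
```

View pics/c8.png

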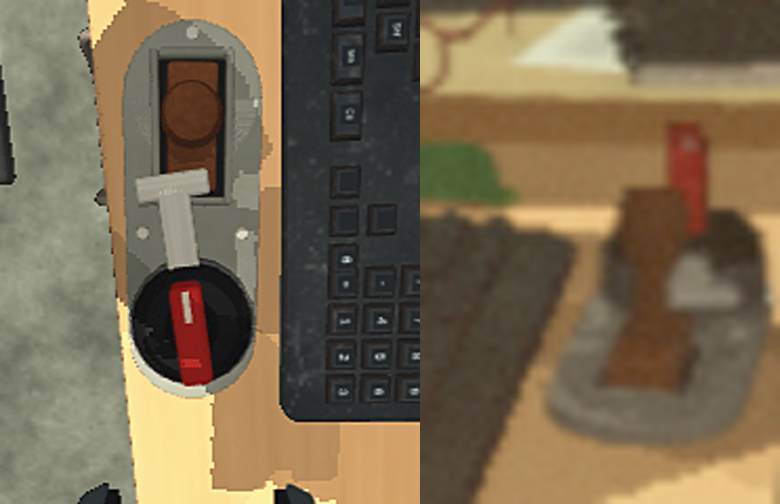

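The stamp is upright in the rest and the keeper's crossbar lies over its foot. The knob is home (TCP z 36.0, against 36.3 when it was parked home) and the gripper is clear.

```bash
python3 -c "
from rig import ctrl
print(ctrl.job_done())"
```

```text
the job is handed in; nothing more can be done
None
```

The stamp stands upright in the rest with the keeper arm over its foot, and the knob is pushed home in the locking slot (found at about 2.26 rad); I let go and handed the job in at about 31 s.

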